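Tip the onion crate out over the stop

ROBOT

A 6-joint arm with a two-finger parallel gripper is mounted at the origin on a cart in front of the work surface, level with it; the furniture and walls round the work are solid. World frame = base frame: x ahead of the robot, y to its left, z up, the work surface at z = 0. Lengths are in m, angles in rad, forces in N, time in s.
With the tool pointing down it reaches from about 0.35 to 0.95 m from the base axis. Payload 17.4 kg.
Tool frame: the origin (TCP) lies between the finger pads; the fingertips stand 19 mm ahead of it and the grasp point (between the pads) is the TCP; z points along the fingers, y is the line along which they close (so a half turn about z gives the same grasp; the last joint's range is limited). The gripper opens to 93 mm and grips with 3 to 60 N. Pads are 15 mm wide; open, the fingers measure 128 mm over their backs; the gripper's body (75 mm by 188 mm) begins 65 mm behind the grasp point.
Start: joints at [-1.357, 0.116, 1.442, -0, 1.584, -0.038], TCP at [0.168, -0.654, 0.204] pointing down, gripper open.
Joint ranges: [-2.83, 2.83], [-0.83, 2.19], [0.07, 2.5], [-1.14, 4.28], [0.01, 3], [-2.97, 2.97]. Speed limits (rad/s): [1.89, 1.89, 2.22, 3.14, 3.14, 3.14].

INTERFACE

Orientations are given as a unit quaternion [x, y, z, w].
In Python, from rig import * gives the robot as it stands. The module is installed in compiled form; this text tells all that it offers. Calls block until the motion is done:
- move_to(position, orientation): joint-space move of the TCP to a pose.
- movel(position, velocity=0.15, attitude=None, contact_N=None): straight line of the TCP; attitude=None keeps the orientation; velocity is the mean speed in m/s. With contact_N (N) it stops when the force on the tool has changed by that much, and returns True; else False.
- move_joints(angles): joint-space move.
- ungrasp() and grab(): open the fingers fully, or close them until they stop; the grip force is fixed at half the most.
- wait(seconds).
- inverse_kinematics(position, orientation): joint angles nearest the present ones, or None.
- get_state(): the state.
- get_image(name): name is "side" or "top" or "wrist"; returns a dict with "img" (480x640x3 uint8, blue, green, red), "depth" (480x640 float32, m along the optical axis (not along the pixel's ray), 0 where there is no reading), "fovy" (degrees; the focal length in pixels is half the picture's height over the tangent of half this angle, whatever the lens; pixels are square), "cx", "cy" (the principal point, pixels), "view" (4x4, takes a point from world to camera coordinates); the wrist camera has in their place "tool_from_camera" (4x4, takes a point from camera to tool coordinates, whose origin is the TCP and whose axes are the flange's). Camera axes: x right, y down, z forward; pixel columns grow to the right and rows downward; lengths in m; the calibration is good to about 2 mm. A picture is of the moment at which its call begins: read the wrist's pose just before it.
A pose or a line that the arm cannot do raises IKError and nothing moves.
- close_job(): hands the job in; it is judged then, once.
The state is a dict: "time": time; "joints": joint angles; "qd": joint speeds; "tau": joint torques, N m; "tcp_pos": TCP position; "ee_rot": TCP orientation; "wrist_force": force on the tool from outside, world axes, zero at the start; "wrist_torque": the same for the moment, N m; "grip_width": finger opening in m; "finger_force": force on a finger pad.
Only numpy, scipy, OpenCV 4.12 (cv2) and the standard library are available. Lean on these libraries where they do the work, as an engineer would, in place of code of your own. Each camera call takes 0.05 s, during which the arm holds its last target. There are 200 camera calls.

TASK

Slide the crate of onions forward along the low stand, upright, until its toe strip is squarely against the stop, then tip it forward over the stop, keeping hold of its bar so that it goes over gently and does not crash down. All three onions must come out and come to rest in the shallow tray, and the crate must be left lying there on its side, its toe strip still hooked behind the stop and its rim down in the tray. Leave the other things on the worktop alone.

Things in the scene. Friction and masses are not known exactly. Their poses are not given: they have to be found in the camera images.
- stand: Fixed wooden stand, top 55 mm above the worktop, 260 mm wide (y), from 200 mm behind to 12 mm ahead of its origin. Along its front edge runs the stop: a strip 12 mm thick, standing 14 mm above the platform. Origin: on the worktop under the middle of the stop's inner face (the face the crate meets). x points level in the tipping direction, over the stop to the tray; z up.
- stop_edge (a point): Top of the stop's inner face at mid-width, 69 mm above the worktop; axes as the stand's.
- crate: Loose open plywood crate, 100 mm front to back (x), 200 wide (y), 130 high, walls and floor 6 mm, 0.28 to 0.46 kg empty. Origin: centre of its underside; z out of its mouth; x to its front, towards the stop. Starts upright on the stand, 20 to 55 mm short of the stop and up to 0.12 rad askew. Lying on its side over the stop it is turned about 128 degrees from upright.
- crate_bar (a point): Middle of the crate's grip bar: round steel, 12 mm thick, 140 mm long along the crate's y, 45 mm behind the back wall, at (-95, 0, 120) mm in the crate's frame; axes as the crate's. It can turn in a grip, so the tool can stay pointing down while the crate tips.
- crate_toe (a point): Lower front edge of the toe strip at mid-width, (60, 0, 0) mm in the crate's frame. The strip runs along the foot of the front wall, 10 mm high, 10 mm proud. Tipped over, the front wall lies on the stop, the strip hooks behind the stop (its lower edge about 13 mm behind the stop's inner face, 20 mm above the platform) and the rim rests on the tray's floor; stable. Onions slide out only as it nears that tilt.
- catch_tray: Shallow patterned tray in front of the stop, fixed, 235 mm (its x, the stand's x) by 300 mm (its y), rim 18 mm high and about 22 mm wide, floor 3 mm above the worktop. Origin: centre of its underside, 165 mm ahead of the stand's origin.
- onion_a_c (a point): Centre of a red onion, 55 mm wide and 65 mm tall, 0.11 kg; the three start side by side in the crate.
- onion_a: The same onion; origin at its underside, 32 mm below its centre.
- onion_b_c (a point): Centre of a red onion, 55 mm wide and 65 mm tall, 0.11 kg; the three start side by side in the crate.
- onion_b: The same onion; origin at its underside, 32 mm below its centre.
- onion_c_c (a point): Centre of a red onion, 55 mm wide and 65 mm tall, 0.11 kg; the three start side by side in the crate.
- onion_c: The same onion; origin at its underside, 32 mm below its centre.
- garlic_pot: Bystander: round clay pot, 92 mm wide, 97 tall; origin at the centre of its underside. Leave alone.
- shaker: Bystander: salt shaker, 37 mm wide, 69 tall; origin at the centre of its underside. Leave alone.
- pickle_jar: Bystander: glass jar with a lid, 89 mm wide, 132 tall; origin at the centre of its underside. Leave alone.
- cup: Bystander: white teacup, 92x121 mm, 60 tall; origin at the centre of its underside. Leave alone.
- tea_carton: Bystander: closed carton, 70x115 mm, 73 tall; origin at the centre of its underside. Leave alone.
Not all that is in view belongs to the job. Leave any purple look-alike of the onion_b alone.

How it is judged:
On the way, in this order (a step that is already met when the one before it is completed fails the run):
1. the crate stands upright with its toe strip squarely against the stop (within 8 mm) (x of crate_toe in the frame of stand above -0.008 m and z of crate_toe in the frame of stand between 0.045 and 0.063 m and angle between crate's own z axis and vertical below 0.12 rad and angle between the y axis of crate and the y axis of stand, either way round below 0.07 rad), for 0.1 s.
2. the crate is part-way over (35 to 80 degrees), its toe strip still at the stop (angle between crate's own z axis and vertical between 0.6 and 1.4 rad and x of crate_toe in the frame of stand between -0.035 and 0.012 m and z of crate_toe in the frame of stand below 0.09 m), for 0.1 s.
3. the crate lies on its side over the stop (angle between crate's own z axis and vertical between 1.9 and 2.5 rad and x of crate_toe in the frame of stand between -0.03 and 0.008 m and z of crate_toe in the frame of stand between 0.045 and 0.09 m), for 0.1 s.
At the end, for the whole second after the job is handed in: The crate rests still on its side across the stop (turned 109 to 143 degrees from upright), toe strip hooked behind the stop, square to it within 0.12 rad; each of the three onions is past the crate's mouth, within the tray (centre within 115 mm by 145 mm of the tray's centre) and at rest (all of step 3 and linear speed of crate below 0.03 m/s and angle between the y axis of crate and the y axis of stand, either way round below 0.12 rad and x of onion_a_c in the frame of catch_tray between -0.115 and 0.115 m and y of onion_a_c in the frame of catch_tray between -0.145 and 0.145 m and z of each of onion_a_c, onion_b_c, onion_c_c in the frame of catch_tray below 0.075 m and z of each of onion_a_c, onion_b_c, onion_c_c in the frame of crate above 0.13 m and linear speed of each of onion_a, onion_b, onion_c below 0.05 m/s and x of onion_b_c in the frame of catch_tray between -0.115 and 0.115 m and y of onion_b_c in the frame of catch_tray between -0.145 and 0.145 m and x of onion_c_c in the frame of catch_tray between -0.115 and 0.115 m and y of onion_c_c in the frame of catch_tray between -0.145 and 0.145 m); the robot touches nothing.
It fails at once if the crate crashes over (turns faster than 5 rad/s) (angular speed of crate above 5 rad/s).
It fails at once if another thing on the worktop (clay pot, shaker, jar, cup, carton) is moved more than 30 mm (distance of any of garlic_pot, shaker, pickle_jar, cup, tea_carton from where it was at the start of the episode above 0.03 m).
It also fails if it takes over 59 s, if anything falls off the work surface, if the arm or the gripper's body presses on something with over 40 N, if the wrist force passes 120 N, or if a joint passes its speed limit or range.

## Working session

There is one attempt and no reset: what is moved stays moved. The work goes in short steps, each a Python script; the robot and the scene stay as the last script left them, time stands still between calls to the robot, and variables do not carry over. Pictures are saved under pics/ and viewed, at most 13 in all, crops included, and the job is handed in when it is done.

```bash
mkdir -p pics; cat > h.py <<'E'
from rig import *
import numpy as np, cv2
def cloud(d):
    f=240/np.tan(np.radians(d["fovy"])/2); z=d["depth"]; v,u=np.mgrid[:480,:640]
    P=np.stack([(u-d["cx"])/f*z,(v-d["cy"])/f*z,z],-1)
    T=np.linalg.inv(d["view"]); return P@T[:3,:3].T+T[:3,3]
E
python3 - <<'E'
from h import *
for n in ("top","side"):
    d=get_image(n); cv2.imwrite(f"pics/{n}1.png",d["img"]); np.savez(f"{n}1.npz",P=cloud(d),img=d["img"])
    print(n,np.linalg.inv(d["view"])[:3].round(3).tolist(),(d["depth"]==0).mean())
s=get_state(); print(s)
E
```

```text
top [[0.014, -0.986, 0.167, 0.261], [-1.0, -0.016, -0.01, -0.022], [0.012, -0.167, -0.986, 1.48]] 0.004065755208333333
side [[-0.829, -0.355, 0.432, -0.232], [-0.559, 0.511, -0.654, 1.108], [0.011, -0.783, -0.622, 1.181]] 0.03600260416666667
{'time': 0.1, 'joints': array([-1.35678816e+00,  1.16465559e-01,  1.44219615e+00,  3.30221181e-05,
        1.58398553e+00, -3.77959698e-02]), 'qd': array([-0.00020057, -0.00092973,  0.00029415, -0.0004113 , -0.00128674,
        0.00022069]), 'tau': array([ 1.90759740e-03, -7.22891808e+01, -6.23862076e+01,  7.81505392e-02,
        2.27768457e-02, -3.29283694e-05]), 'tcp_pos': array([ 0.16814082, -0.65352556,  0.20376187]), 'ee_rot': array([ 9.92084634e-01,  1.25569900e-01, -2.99520186e-05, -5.26701245e-04]), 'wrist_force': array([ 0.37651429, -0.18378883,  0.10362407]), 'wrist_torque': array([0.00917752, 0.00152   , 0.04337269]), 'finger_force': 0.0, 'grip_width': 0.09320848781836799}
```

View pics/top1.png

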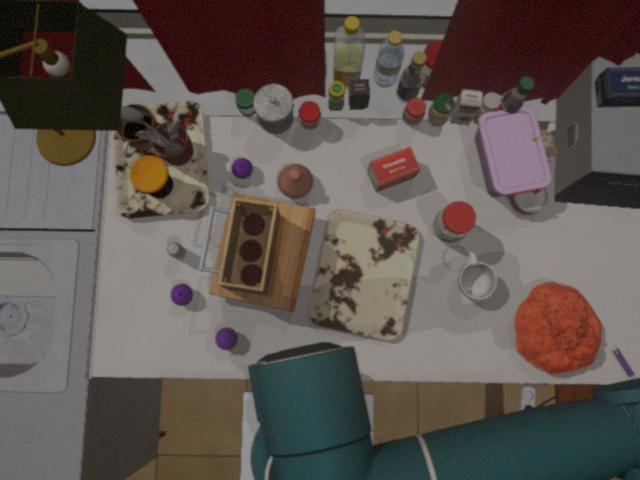

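View pics/side1.png

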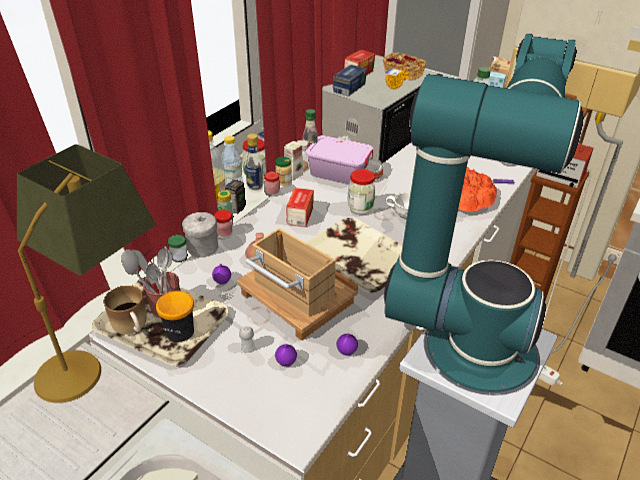

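The top view shows the crate at about (250,245) with its bar at about (213,240) on the left, and the stand running right to the stop at about x=305 px. The tray is at (368,275), the shaker at (174,249), and the purple decoys at (242,168), (181,294) and (227,338). Tipping is roughly world -y.

```bash
python3 - <<'E'
import numpy as np,cv2
for n in("top","side"):
    P=np.load(n+"1.npz")["P"].reshape(-1,3)
    c=P[(abs(P[:,0]-.5)<.5)&(abs(P[:,1]-.15)<.45)]
    if n=="top":
        v,u=np.mgrid[:480,:640]; P2=np.load("top1.npz")["P"]
        for q in((250,245),(213,240),(305,255),(174,249),(368,275),(295,180)): print(q,P2[q[1],q[0]].round(3))
        reg=lambda a,b,u0,u1,v0,v1:P2[(P2[...,2]>a)&(P2[...,2]<b)&(u>u0)&(u<u1)&(v>v0)&(v<v1)]
        for nm,a in dict(rim=(.177,.195,216,285,185,300),stop=(.064,.075,205,320,185,315),stand=(.050,.061,205,320,185,320),both=(.05,.075,205,320,185,320),tray=(.012,.024,308,430,200,345),bar=(.155,.19,195,222,200,280)).items():
            Q=reg(*a).astype(np.float32); 
            (x,y),s,ang=cv2.minAreaRect(Q[:,:2]*1000); print(nm,len(Q),round(x,1),round(y,1),np.round(s,1),round(ang,2),Q[:,2].mean().round(4))
            print(cv2.boxPoints(((x,y),s,ang)).round(0).tolist())
E
```

```text
(250, 245) [0.495 0.141 0.115]
(213, 240) [0.525 0.249 0.004]
(305, 255) [0.482 0.012 0.056]
(174, 249) [0.49  0.33  0.068]
(368, 275) [ 0.442 -0.147  0.001]
(295, 180) [0.668 0.04  0.072]
rim 816 489.6 154.7 [132.1 201.1] 82.34 0.1827
[[381.0, 103.0], [580.0, 76.0], [598.0, 207.0], [399.0, 234.0]]
stop 730 487.4 99.9 [174.5 257. ] 79.23 0.0677
[[345.0, 38.0], [597.0, -10.0], [630.0, 162.0], [377.0, 210.0]]
stand 3766 517.8 113.1 [212.4 312.7] 79.04 0.0548
[[344.0, 39.0], [651.0, -21.0], [692.0, 188.0], [385.0, 247.0]]
both 4986 517.8 113.1 [212.4 312.7] 79.04 0.0574
[[344.0, 39.0], [651.0, -21.0], [692.0, 188.0], [385.0, 247.0]]
tray 2073 443.1 -135.9 [235.2 300.2] 78.95 0.0167
[[273.0, -223.0], [568.0, -280.0], [613.0, -49.0], [318.0, 8.0]]
bar 498 488.3 224.8 [168.7  53.1] 3.27 0.1769
[[403.0, 246.0], [406.0, 193.0], [574.0, 203.0], [571.0, 256.0]]
```

```bash
cat >> h.py <<'E'
from scipy.spatial.transform import Rotation as R
EX=np.array([-.190,-.982]);EX/=np.linalg.norm(EX);EY=np.array([-EX[1],EX[0]]);O=np.array([.474,.026])
def tostand(P): return np.stack([(P[...,:2]-O)@EX,(P[...,:2]-O)@EY,P[...,2]],-1)
def toworld(s): return np.r_[O+s[0]*EX+s[1]*EY,s[2]]
def quat(phi,yaw=0,flip=False):
    # tool z: down, tilted phi towards stand x; tool y in the vertical plane of x; yaw about z
    b=R.from_matrix(np.c_[np.r_[EX,0],np.r_[EY,0],[0,0,1]])
    z=np.array([np.sin(phi),0,-np.cos(phi)]);y=np.array([np.cos(phi),0,np.sin(phi)])*(-1 if flip else 1)
    r=R.from_rotvec([0,0,yaw])*R.from_matrix(np.c_[np.cross(y,z),y,z])
    return (b*r).as_quat()
def bar(th,up=0.0):
    s,c=np.sin(th),np.cos(th); t70=np.radians(70)
    if th<=t70: tx,tz=-.010*s,0
    elif th<=np.pi/2:
        k=(th-t70)/(np.pi/2-t70); tx,tz=-.0094-.0016*k,.004*k
    else:
        tx=-.011-.002*(th-np.pi/2)/.663; tz=.014-((.012-tx)*c+.010)/s
    return np.array([tx-.155*c+.120*s,0,.055+tz+.155*s+.120*c+up])
E
python3 - <<'E'
from h import *
P2=np.load("top1.npz")["P"];v,u=np.mgrid[:480,:640]
m=(u>195)&(u<290)&(v>185)&(v<310)
Q=tostand(P2[m]); S=Q[(Q[:,2]>.165)&(Q[:,2]<.20)]
print("n",len(S),S.min(0).round(3),S.max(0).round(3))
# front rim & bar: per-y-bin extreme x
fr=[];ba=[]
for y in np.arange(-.10,.13,.01):
    b=S[abs(S[:,1]-y)<.005]
    if len(b)>1:
        fr.append((y,b[:,0].max()))
        w=b[b[:,0]<-.165]; 
        ba.append((y,round(b[:,0].min(),3),len(w), *(w[:,[0,2]].mean(0).round(3) if len(w) else ())))
print(np.round(fr,3).tolist());print(ba)
s=get_state()["joints"]
for fl in(0,1):
  for th,phi in((0,45),(0,35),(0.6,25),(1.2,5),(1.8,-15),(2.234,-25)):
    ba_=bar(th); 
    if th==0: ba_=ba_-[.045,0,0]
    q=inverse_kinematics(toworld(ba_),quat(np.radians(phi),0,fl)); print(fl,th,phi,ba_.round(3),None if q is None else np.round(q,2))
E
```

```text
n 1527 [-0.218 -0.111  0.165] [-0.058  0.094  0.191]
[[-0.1, -0.058], [-0.09, -0.058], [-0.08, -0.059], [-0.07, -0.06], [-0.06, -0.06], [-0.05, -0.061], [-0.04, -0.061], [-0.03, -0.062], [-0.02, -0.062], [-0.01, -0.063], [-0.0, -0.064], [0.01, -0.064], [0.02, -0.065], [0.03, -0.066], [0.04, -0.066], [0.05, -0.066], [0.06, -0.067], [0.07, -0.067], [0.08, -0.068], [0.09, -0.069]]
[(np.float64(-0.1), np.float64(-0.158), 0), (np.float64(-0.09000000000000001), np.float64(-0.209), 25, np.float64(-0.193), np.float64(0.173)), (np.float64(-0.08000000000000002), np.float64(-0.21), 65, np.float64(-0.19), np.float64(0.174)), (np.float64(-0.07000000000000002), np.float64(-0.211), 25, np.float64(-0.204), np.float64(0.178)), (np.float64(-0.060000000000000026), np.float64(-0.212), 25, np.float64(-0.205), np.float64(0.177)), (np.float64(-0.05000000000000003), np.float64(-0.213), 25, np.float64(-0.206), np.float64(0.178)), (np.float64(-0.040000000000000036), np.float64(-0.212), 22, np.float64(-0.206), np.float64(0.178)), (np.float64(-0.03000000000000004), np.float64(-0.212), 25, np.float64(-0.207), np
[... 1317 characters left out ...]
.44  1.88  2.32]
0 0.6 25 [-0.066  0.     0.242] [ 0.36 -0.14  1.68 -0.38  1.82  2.07]
0 1.2 5 [0.046 0.    0.243] [-0.04 -0.35  1.8  -0.09  1.7   1.71]
0 1.8 -15 [0.14  0.    0.188] [-0.47 -0.33  1.9   0.25  1.65  1.3 ]
0 2.234 -25 [0.177 0.    0.124] [-0.64 -0.22  1.95  0.39  1.62  1.1 ]
1 0 45 [-0.2    0.     0.175] [ 0.64  0.24  1.5  -0.55  1.98 -0.81]
1 0 35 [-0.2    0.     0.175] [ 0.59  0.16  1.54 -0.44  1.88 -0.83]
1 0.6 25 [-0.066  0.     0.242] [ 0.36 -0.14  1.68 -0.38  1.82 -1.07]
1 1.2 5 [0.046 0.    0.243] [-0.04 -0.35  1.8  -0.09  1.7  -1.43]
1 1.8 -15 [0.14  0.    0.188] [-0.47 -0.33  1.9   0.25  1.65 -1.84]
1 2.234 -25 [0.177 0.    0.124] [-0.64 -0.22  1.95  0.39  1.62 -2.04]
```

```bash
python3 - <<'E'
from h import *
p=np.radians(45); q=quat(p,.058,1); B=np.array([-.208,-.014,.175]); d=np.array([np.sin(p),-.0+np.sin(p)*.058,-np.cos(p)])
s=get_state(); movel([.168,-.654,.42],.3)
move_to(toworld(B-.11*d+[0,0,.16]),q); print(get_state()["time"])
movel(toworld(B-.10*d),.2)
cv2.imwrite("pics/w1.png",get_image("wrist")["img"])
print(get_state()["time"],tostand(get_state()["tcp_pos"]))
print(movel(toworld(B),.08,contact_N=8)); s=get_state(); print(s["time"],tostand(s["tcp_pos"]),s["wrist_force"])
cv2.imwrite("pics/w2.png",get_image("side")["img"][200:380,180:420])
E
```

```text
4.6
5.6333 [-0.2790221  -0.01786382  0.24727262]
False
7.0333 [-0.20830955 -0.01391084  0.17529051] [ 0.50583453  0.65152866 -0.14715284]
```

View pics/w1.png

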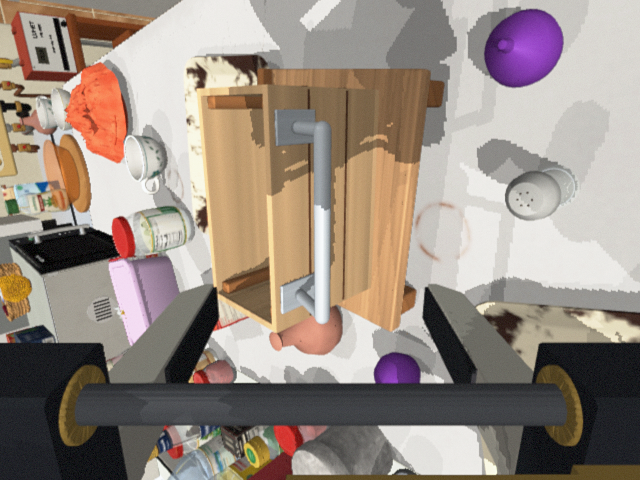

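View pics/w2.png

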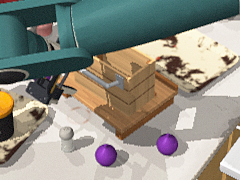

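The wrist picture shows the bar at about column 322, centred between the fingers. In the side crop the fingers are around the bar. Next I close on it, slide and square.

```bash
python3 - <<'E'
from h import *
grab(); s=get_state(); print(s["time"],s["grip_width"],s["finger_force"],s["wrist_force"],tostand(s["tcp_pos"]))
z=s["tcp_pos"][2]; p=np.radians(45)
movel(toworld([-.162,-.010,z]),.04,attitude=quat(p,0,1)); s=get_state(); print(s["time"],s["wrist_force"],s["wrist_torque"])
print(movel(toworld([-.148,-.010,z]),.02,contact_N=12)); wait(.2); s=get_state(); print(s["time"],tostand(s["tcp_pos"]),s["wrist_force"])
d=get_image("top"); np.savez("top2.npz",P=cloud(d)); cv2.imwrite("pics/t2.png",d["img"][150:350,150:450])
Q=tostand(cloud(d)); 
S=Q[(Q[...,2]>.177)&(Q[...,2]<.195)&(abs(Q[...,1])<.13)&(Q[...,0]<.05)&(Q[...,0]>-.1)]
f=[(y,S[abs(S[:,1]-y)<.005][:,0].max()) for y in np.arange(-.1,.09,.01) if (abs(S[:,1]-y)<.005).sum()>1]
print(np.round(f,3).tolist(), np.polyfit(*np.array(f).T,1))
E
```

```text
8.5333 0.0008277722593225556 0.0 [-0.14481417 -0.30755022 -0.75725887] [-0.2080056  -0.01400873  0.17500226]
9.8417 [-0.42328398 -0.02744438 -0.89362968] [ 0.32352892 -0.15853381  0.03393484]
False
10.8917 [-0.14809431 -0.00999402  0.17497294] [0.69767113 4.7611757  1.23596328]
[[-0.1, -0.054], [-0.09, -0.053], [-0.08, -0.054], [-0.07, -0.055], [-0.06, -0.055], [-0.05, -0.056], [-0.04, -0.056], [-0.03, -0.057], [-0.02, -0.058], [-0.01, -0.058], [-0.0, -0.059], [0.01, -0.059], [0.02, -0.06], [0.03, -0.06], [0.04, -0.061], [0.05, -0.061], [0.06, -0.062], [0.07, -0.062], [0.08, -0.063]] [-0.05437376 -0.05860303]
```

View pics/t2.png

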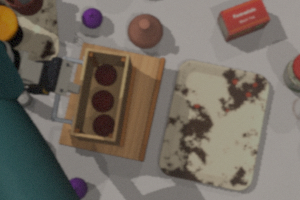

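The crop shows the gripper at about (40,75), beside the bar at (68,90), and it closed empty. I'll look from the wrist and project the TCP.

```bash
python3 - <<'E'
from h import *
s=get_state(); d=get_image("wrist"); cv2.imwrite("pics/w3.png",d["img"])
T=d["tool_from_camera"]; print(T.round(3).tolist()); c=np.linalg.inv(T)@[0,0,0,1]; f=240/np.tan(np.radians(d["fovy"])/2)
print("tcp px",c[:3]/c[2]*f+[d["cx"],d["cy"],0])
W=np.eye(4);W[:3,:3]=R.from_quat(s["ee_rot"]).as_matrix();W[:3,3]=s["tcp_pos"]
d["view"]=np.linalg.inv(W@T); P=tostand(cloud(d)); np.savez("w3.npz",P=P)
E
```

```text
[[0.001, -0.954, -0.3, 0.084], [1.0, 0.001, -0.001, 0.0], [0.001, -0.3, 0.954, -0.18], [0.0, 0.0, 0.0, 1.0]]
tcp px [320.31629184 288.14508556 405.41367103]
```

View pics/w3.png

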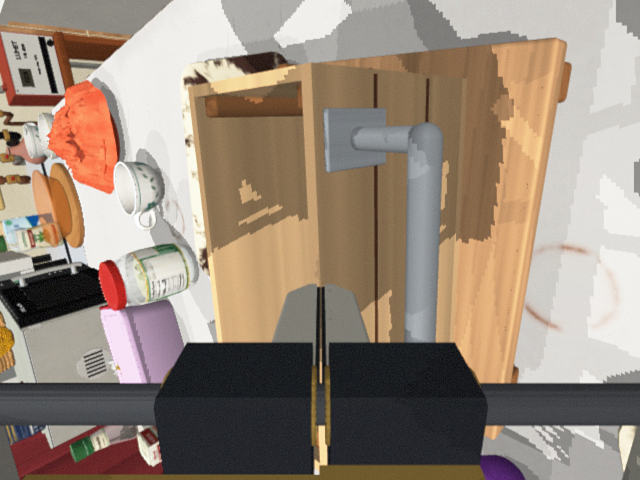

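```bash
python3 - <<'E'
from h import *
P=np.load("w3.npz")["P"]
for q in((425,200),(425,260),(420,320),(309,100),(312,200),(300,330),(345,330),(500,100),(540,100),(450,250),(360,250)): print(q,P[q[1],q[0]].round(3))
Q=tostand(np.load("top2.npz")["P"])
S=Q[(Q[...,2]>.165)&(Q[...,2]<.2)&(abs(Q[...,1])<.03)&(Q[...,0]<-.05)&(Q[...,0]>-.26)]
i=np.argsort(S[:,0]); print(S[i][::6].round(3).tolist())
print(toworld([-.208,-.014,.175]),get_state()["tcp_pos"])
E
```

```text
(425, 200) [-0.204 -0.063  0.18 ]
(425, 260) [-0.206 -0.041  0.179]
(420, 320) [-0.207 -0.018  0.181]
(309, 100) [-0.152 -0.097  0.185]
(312, 200) [-0.153 -0.056  0.185]
(300, 330) [-0.181 -0.019  0.218]
(345, 330) [-0.192 -0.019  0.207]
(500, 100) [-0.175 -0.098  0.055]
(540, 100) [-0.196 -0.098  0.055]
(450, 250) [-0.159 -0.005  0.066]
(360, 250) [-0.158 -0.028  0.158]
[[-0.207, -0.029, 0.174], [-0.172, -0.02, 0.191], [-0.164, -0.019, 0.187], [-0.159, 0.019, 0.185], [-0.158, -0.019, 0.178], [-0.157, 0.021, 0.188], [-0.156, 0.015, 0.184], [-0.156, -0.026, 0.183], [-0.155, -0.021, 0.18], [-0.155, 0.018, 0.183], [-0.154, -0.014, 0.195], [-0.154, 0.016, 0.183], [-0.154, -0.009, 0.191], [-0.154, 0.024, 0.167], [-0.154, 0.027, 0.189], [-0.153, 0.012, 0.183], [-0.153, -0.02, 0.18], [-0.153, -0.013, 0.179], [-0.152, -0.015, 0.178], [-0.151, -0.018, 0.18], [-0.151, -0.027, 0.166], [-0.064, -0.005, 0.184], [-0.064, -0.009, 0.181], [-0.063, -0.002, 0.18], [-0.063, -0.013, 0.182], [-0.062, -0.006, 0.181], [-0.062, 0.024, 0.184], [-0.061, -0.02, 0.182], [-0.061, 0.01, 0.184], [-0.06, 0.017, 0.182], [-0.06, 0.025, 0.18], [-0.059, -0.016, 0.187], [-0.059, 0.001, 0.181], [-0.059, -0.001, 0.182], [-0.058, -0.022, 0.183], [-0.057, -0.026, 0.184]]
[0.49976654 0.23287215 0.175     ] [0.49232171 0.17329498 0.17500159]
```

```bash
python3 - <<'E'
from h import *
P=np.load("w3.npz")["P"]; s=get_state(); t=tostand(s["tcp_pos"])
print(s["grip_width"],s["ee_rot"],quat(np.radians(45),0,1))
z=np.array([.7071,0,-.7071]);y=np.array([.7071,0,.7071])
for c in (300,312,328,340):
  for r in(280,286,290,296,305,320,335): 
    p=P[r,c]; print((r,c),p.round(3),"along z %.3f y %.3f x %.3f"%((p-t)@z,(p-t)@y,p[1]-t[1]))
E
```

```text
0.0007774375289941818 [ 0.08808471  0.91967244 -0.38093776 -0.03647074] [ 0.08815214  0.91966439 -0.38093746 -0.03651381]
(280, 300) [-0.067  0.03   0.115] along z 0.100 y 0.015 x 0.040
(286, 300) [-0.067  0.034  0.116] along z 0.099 y 0.015 x 0.044
(290, 300) [-0.156 -0.019  0.196] along z -0.020 y 0.009 x -0.009
(296, 300) [-0.162 -0.019  0.2  ] along z -0.028 y 0.008 x -0.009
(305, 300) [-0.167 -0.019  0.206] along z -0.035 y 0.008 x -0.009
(320, 300) [-0.176 -0.019  0.214] along z -0.047 y 0.007 x -0.009
(335, 300) [-0.183 -0.018  0.22 ] along z -0.056 y 0.007 x -0.008
(280, 312) [-0.153 -0.019  0.186] along z -0.011 y 0.004 x -0.009
(286, 312) [-0.157 -0.019  0.189] along z -0.017 y 0.004 x -0.009
(290, 312) [-0.16  -0.019  0.192] along z -0.020 y 0.004 x -0.009
(296, 312) [-0.164 -0.019  0.196] along z -0.027 y 0.003 x -0.009
(305, 312) [-0.17  -0.018  0.201] along z -0.034 y 0.003 x -0.008
(320, 312) [-0.179 -0.019  0.21 ] along z -0.046 y 0.003 x -0.009
(335, 312) [-0.186 -0.019  0.217] along z -0.057 y 0.003 x -0.009
(280, 328) [-0.158 -0.019  0.18 ] along z -0.011 y -0.003 
[... 179 characters left out ...]
ong z -0.026 y -0.003 x -0.009
(305, 328) [-0.175 -0.019  0.197] along z -0.035 y -0.003 x -0.009
(320, 328) [-0.182 -0.018  0.205] along z -0.046 y -0.003 x -0.008
(335, 328) [-0.19  -0.018  0.213] along z -0.056 y -0.003 x -0.008
(280, 340) [-0.158 -0.016  0.172] along z -0.005 y -0.009 x -0.006
(286, 340) [-0.158 -0.013  0.172] along z -0.005 y -0.009 x -0.003
(290, 340) [-0.168 -0.018  0.183] along z -0.020 y -0.009 x -0.009
(296, 340) [-0.173 -0.019  0.188] along z -0.026 y -0.008 x -0.009
(305, 340) [-0.178 -0.018  0.194] along z -0.034 y -0.008 x -0.008
(320, 340) [-0.185 -0.018  0.202] along z -0.045 y -0.007 x -0.008
(335, 340) [-0.193 -0.018  0.21 ] along z -0.056 y -0.007 x -0.008
```

The finger surface ends about 19 mm behind the reported TCP, not 19 mm ahead. Wrist and top clouds agree on where the bar is, so the fault is in the stated tool length. The real pads sit about 38 mm short of the TCP. I'll add a 38 mm tool offset and regrasp.

```bash
cat >> h.py <<'E'
G=.038  # real grasp point lies this far behind the reported TCP along tool z
def pose(b,phi,yaw=0):
    q=quat(phi,yaw,1); return toworld(np.asarray(b,float))+G*R.from_quat(q).as_matrix()[:,2],q
def gp():  # real grasp point, stand frame
    s=get_state(); return tostand(s["tcp_pos"]-G*R.from_quat(s["ee_rot"]).as_matrix()[:,2])
E
python3 - <<'E'
from h import *
ph=np.radians(45); s=get_state(); zz=R.from_quat(s["ee_rot"]).as_matrix()[:,2]
movel(s["tcp_pos"]-.10*zz,.15); ungrasp()
B=np.array([-.204,-.014,.175]); p,q=pose(B,ph,.056); zt=R.from_quat(q).as_matrix()[:,2]
movel(p-.09*zt,.15,attitude=q)
print(movel(p,.06,contact_N=8)); print(get_state()["time"],gp())
grab(); s=get_state(); print(s["time"],s["grip_width"],s["finger_force"],s["wrist_force"],gp())
d=get_image("wrist"); cv2.imwrite("pics/w4.png",cv2.resize(d["img"],(400,300)))
E
```

```text
False
15.3583 [-0.20422329 -0.01396318  0.17519158]
16.6083 0.011105570776227097 29.99991774559021 [-0.60534008 -1.87825776  1.77048909] [-0.20389507 -0.01398203  0.17508114]
```

View pics/w4.png

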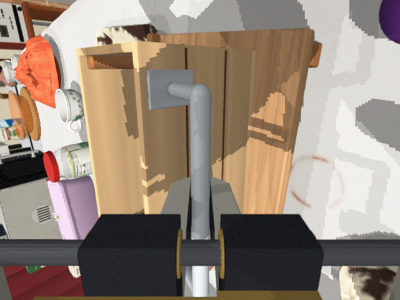

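The bar at about (200,200) is now held between the pads, at 11 mm width and 30 N. Next I slide and square.

```bash
python3 - <<'E'
from h import *
z=gp()[2]; ph=np.radians(45)
p,q=pose([-.163,-.010,z],ph); movel(p,.04,attitude=q); s=get_state(); print(s["time"],s["wrist_force"],s["wrist_torque"],s["grip_width"])
p,q=pose([-.149,-.010,z],ph); print(movel(p,.02,contact_N=15)); s=get_state(); print(s["time"],gp(),s["wrist_force"])
wait(.2); d=get_image("top"); Q=tostand(cloud(d))
S=Q[(Q[...,2]>.177)&(Q[...,2]<.195)&(abs(Q[...,1])<.13)&(Q[...,0]<.05)&(Q[...,0]>-.1)]
f=[(y,S[abs(S[:,1]-y)<.005][:,0].max()) for y in np.arange(-.1,.09,.01) if (abs(S[:,1]-y)<.005).sum()>1]
print(np.round(f,3).tolist()[::4], np.polyfit(*np.array(f).T,1))
E
```

```text
17.8333 [ 2.0501805  -1.4578848   4.14734357] [-0.12996015 -0.27895218  0.269591  ] 0.011070777110505107
True
18.3083 [-0.15578723 -0.00954053  0.17533839] [5.16714441 4.52205752 1.14479675]
[[-0.1, -0.01], [-0.06, -0.01], [-0.02, -0.011], [0.02, -0.011], [0.06, -0.011]] [-0.0043598  -0.01062386]
```

```bash
cat >> h.py <<'E'
def tip(t0,t1,n,v,up=.001):
    for th in np.linspace(t0,t1,n+1)[1:]:
        b=bar(th,up)+[-.0008,-.0095,0]; p,q=pose(b,np.radians(45-70*th/2.234))
        movel(p,v,attitude=q); s=get_state()
        print("%.2f t%.1f"%(th,s["time"]),s["wrist_force"].round(1),round(s["grip_width"],4),round(s["finger_force"],1))
        if np.linalg.norm(s["wrist_force"])>45: print("STOP"); break
E
python3 - <<'E'
from h import *
tip(0,1.0,6,.05); wait(.15)
d=get_image("side"); cv2.imwrite("pics/s5.png",d["img"][150:390,160:480])
E
```

```text
0.17 t19.3 [ 0.3  3.1 -0.7] 0.0109 30.0
0.33 t20.0 [0.1 2.4 1.1] 0.0109 30.0
0.50 t20.7 [1.  1.9 0.9] 0.0109 30.0
0.67 t21.4 [1.4 2.7 0.8] 0.0111 30.0
0.83 t22.1 [ 0.5  1.5 -0.8] 0.0111 30.0
1.00 t22.8 [-0.2  1.4 -3.2] 0.011 30.0
```

View pics/s5.png

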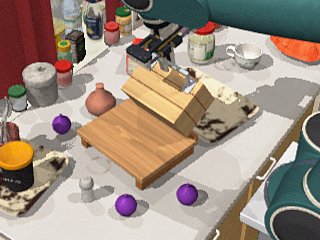

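The side crop shows the crate tipped about 57°, toe at the stop (about (150,110)–(195,135)) and the jar and cup clear. I'll continue.

```bash
python3 - <<'E'
from h import *
tip(1.0,1.6,4,.04); tip(1.6,2.234,6,.03); wait(.3); print(gp(),get_state()["wrist_force"])
d=get_image("side"); cv2.imwrite("pics/s6.png",d["img"][130:370,200:520])
d=get_image("top"); np.savez("top6.npz",P=tostand(cloud(d)),img=d["img"])
E
```

```text
1.15 t23.8 [-0.7  1.2 -1.4] 0.0111 30.0
1.30 t24.6 [ 0.2  1.2 -3.2] 0.0108 30.0
1.45 t25.4 [-0.3  2.5 -1.8] 0.0113 30.0
1.60 t26.2 [ 0.5  1.3 -1.8] 0.0108 30.0
1.71 t26.9 [-0.7  2.  -1.6] 0.011 30.0
1.81 t27.6 [-0.4  1.   0.1] 0.0107 30.0
1.92 t28.3 [-0.1  0.3 -0.4] 0.0111 30.0
2.02 t29.0 [ 0.1 -0.7  1.1] 0.011 30.0
2.13 t29.7 [-1.2 -5.4  2.3] 0.0104 30.0
2.23 t30.4 [-2.1 -9.4  3.1] 0.0108 30.0
[ 0.17678149 -0.00938218  0.12517445] [-3.28819335 -8.79298197  3.99404656]
```

View pics/s6.png

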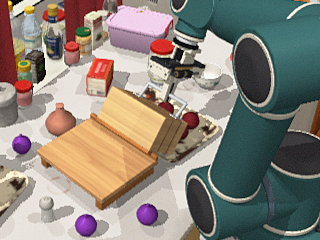

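The crate lies over the stop, onions showing at about (190,120) in the tray. I'll relieve the preload, then check the crate's tilt before release.

```bash
python3 - <<'E'
from h import *
b0=gp(); ph=np.radians(-25)
for k in range(1,5):
    p,q=pose(b0+[.001*k,0,-.0005*k],ph); movel(p,.02,attitude=q); wait(.1); f=get_state()["wrist_force"]; print(k,f.round(1),get_state()["time"])
    if np.hypot(f[1],f[2])<3: break
P=tostand(cloud(get_image("top")))
# back wall plane (now sloping up-facing) and toe/floor edge: profile
S=P[(abs(P[...,1])<.10)&(P[...,0]>-.06)&(P[...,0]<.26)]
for x in np.arange(-.04,.25,.015):
    w=S[abs(S[:,0]-x)<.004]; print(round(x,3),len(w),np.percentile(w[:,2],[10,50,90]).round(3) if len(w) else "")
E
```

```text
1 [-1.5 -4.7  1.9] 31.1583
2 [ 0.7 -0.1  1.9] 31.5083
-0.04 260 [0.049 0.054 0.057]
-0.025 256 [0.05  0.053 0.057]
-0.01 204 [0.051 0.073 0.079]
0.005 247 [0.088 0.093 0.099]
0.02 252 [0.108 0.112 0.119]
0.035 269 [0.127 0.132 0.137]
0.05 279 [0.147 0.152 0.158]
0.065 291 [0.148 0.153 0.157]
0.08 284 [0.137 0.141 0.146]
0.095 275 [0.125 0.13  0.135]
0.11 272 [0.114 0.118 0.122]
0.125 306 [0.103 0.108 0.213]
0.14 278 [0.093 0.105 0.257]
0.155 270 [0.081 0.111 0.249]
0.17 264 [0.    0.121 0.243]
0.185 293 [0.044 0.215 0.412]
0.2 383 [0.002 0.363 0.441]
0.215 378 [0.004 0.402 0.467]
0.23 388 [0.004 0.427 0.463]
0.245 314 [0.003 0.435 0.457]
```

Tilt measures about 127.6° with the toe at about (-11, 73) mm, as expected. Release and retreat.

```bash
python3 - <<'E'
from h import *
ungrasp(); wait(.2); s=get_state(); print(s["time"],s["wrist_force"])
movel(s["tcp_pos"]-.12*R.from_quat(s["ee_rot"]).as_matrix()[:,2],.1)
p=get_state()["tcp_pos"]; movel(p+[0,0,.18],.25)
p=get_state()["tcp_pos"]; movel(toworld([-.12,0,p[2]]),.25); wait(.3)
d=get_image("top"); P=tostand(cloud(d)); cv2.imwrite("pics/t7.png",cv2.resize(d["img"][170:360,190:450],None,fx=2,fy=2))
S=P[(abs(P[...,1])<.10)&(P[...,0]>-.06)&(P[...,0]<.26)]
for x in (-.04,-.01,.02,.05,.08,.11,.14):
    w=S[abs(S[:,0]-x)<.004]; print(x,len(w),np.median(w[:,2]).round(3) if len(w) else "")
hsv=cv2.cvtColor(d["img"],cv2.COLOR_BGR2HSV); print(get_state()["time"])
E
```

```text
33.1 [-0.52430924 -0.22778058 -0.52891801]
-0.04 568 0.701
-0.01 759 0.72
0.02 614 0.697
0.05 567 0.685
0.08 616 0.668
0.11 99 0.652
0.14 262 0.096
37.15
```

View pics/t7.png

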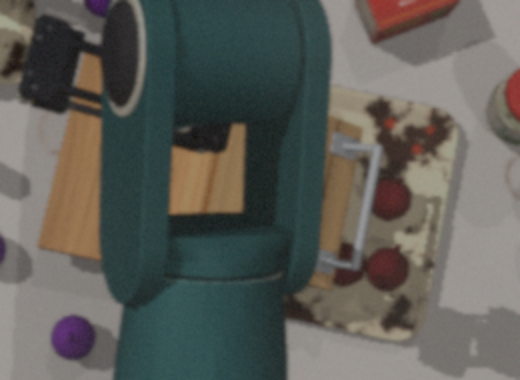

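Two onions are in the tray at (390,200) and (387,270). The third, at about (345,262), is half hidden by the crate. I'll clear the arm to check it.

```bash
python3 - <<'E'
from h import *
j=get_state()["joints"].copy(); j[0]=-1.2; move_joints(j); print(get_state()["time"])
d=get_image("top"); P=tostand(cloud(d)); img=d["img"]; np.savez("t8.npz",P=P,img=img)
S=P[(abs(P[...,1])<.10)&(P[...,0]>-.06)&(P[...,0]<.26)]
for x in (-.04,-.01,.02,.05,.08,.11,.14):
    w=S[abs(S[:,0]-x)<.004]; print(x,len(w),np.median(w[:,2]).round(3) if len(w) else "")
hsv=cv2.cvtColor(img,cv2.COLOR_BGR2HSV); b,g,r=[img[...,i].astype(int) for i in range(3)]
m=((P[...,0]>.04)&(P[...,0]<.29)&(abs(P[...,1])<.15)&(P[...,2]>.015)&(r>1.5*g)&(r>1.3*b)).astype(np.uint8)
n,l,st,c=cv2.connectedComponentsWithStats(m)
for i in range(1,n):
    if st[i,4]>15: q=P[l==i]; print(st[i].tolist(),q.mean(0).round(3),q.min(0).round(3),q.max(0).round(3))
d=get_image("side"); a=cv2.resize(img[180:350,200:430],None,fx=1.7,fy=1.7); e=cv2.resize(d["img"][190:320,270:430],(391,289*391//391))
cv2.imwrite("pics/f8.png",np.hstack([a,e]))
E
```

```text
39.1833
-0.04 262 0.053
-0.01 208 0.074
0.02 256 0.113
0.05 277 0.152
0.08 287 0.141
0.11 272 0.118
0.14 264 0.096
[377, 259, 17, 21, 254] [0.211 0.019 0.048] [ 0.192 -0.005  0.015] [0.233 0.048 0.059]
[372, 295, 21, 19, 274] [ 0.221 -0.067  0.048] [ 0.196 -0.088  0.031] [ 0.247 -0.043  0.06 ]
```

View pics/f8.png

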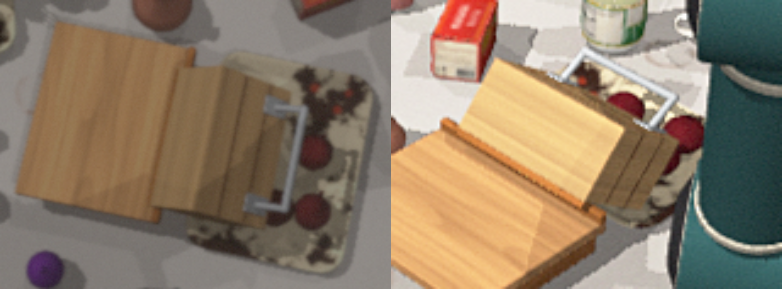

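```bash
python3 - <<'E'
from h import *
from scipy.optimize import least_squares
D=np.load("t8.npz"); P,img=D["P"],D["img"]
b,g,r=[img[...,i].astype(int) for i in range(3)]
v,u=np.mgrid[:480,:640]
m=(u>350)&(u<372)&(v>285)&(v<318)&(P[...,2]>.012)&(P[...,2]<.07)&(r>1.35*g)
q=P[m]; print(m.sum(),u[m].min(),u[m].max(),v[m].min(),v[m].max(),q.min(0).round(3),q.max(0).round(3),q.mean(0).round(3))
f=least_squares(lambda c:np.linalg.norm(q-c,axis=1)-.029,q.mean(0)-[0,0,.02],loss="soft_l1",f_scale=.002); print("centre",f.x.round(3),f.cost)
z=np.array([np.sin(2.228),np.cos(2.228)]); print("crate z",(f.x[[0,2]]-[-.011,.073])@z)
E
```

```text
91 357 371 292 311 [ 0.161 -0.095  0.032] [ 0.196 -0.048  0.057] [ 0.174 -0.077  0.046]
centre [ 0.169 -0.072  0.024] 0.0001514998568572592
crate z 0.17244164850857244
```

```bash
python3 -c "
from rig import *
print(close_job())"
```

```text
the job is handed in; nothing more can be done
None
```

I've handed the job in: the crate lies tipped over the stop at about 128° with its toe hooked, and all three onions lie in the tray past its mouth. It was let down gently by the bar, the other things showed no sign of being moved in the pictures, and about 39 of the 59 s were used; no verdict came back.

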